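# Draw the bead organiser up to the sprung bench stop and open its lid

## Task

Hook a fingertip behind the raised far lip of the closed white bead organiser and drag it over the bench towards you until it sits square against the black cushion of the bench stop; press on until you feel the cushion give by about 2 mm, but do not crush it. Then gently slide the organiser's clear lid all the way open towards you by its blue ridge, and let go, leaving the organiser upright against the cushion and the other things on the bench undisturbed.

Things in the scene. Friction and masses are not known exactly. Their poses are not given: they have to be found in the camera images.
- organiser: loose white plastic bead organiser, 0.5 to 0.8 kg, 120 long (x) by 160 wide (y), too wide to grasp. Origin: centre of its underside; x points away from the robot, z up. Near wall (x = -60) 38 high, clear lid 38 to 42 above the bench, far wall 6 thick, rising to 52 as a lip 10 above the lid. The bench behind its middle is clear for 50 or more. Dragging it takes some 2 to 7 N (hidden mass and friction)
- far_lip (a point): middle of the top outer edge of the organiser's far lip: 60 along x from its origin, 52 above the bench; axes as the organiser's
- organiser_lid (a joint): sliding lid: travel in m, 0 closed, 0.055 fully open (hard end); slides along the organiser's -x (towards the robot), over the near wall and above the stop. About 1.3 N of friction
- lid_ridge (a point): top middle of the lid's blue thumb ridge, 70 wide (y), 6 thick (x), 12 high: top 54 above the bench, lid around it 42. Moves with the lid. Closed, it lies at x = 12 of the organiser, with 39 free between it and the far lip; pull it from its +x side
- stop: bench stop, fixed: wooden block 160 wide, 26 high, with rods, an aluminium bar and a black sprung cushion 180 wide (y), 8 to 28 above the bench, facing +x, to the organiser. z up, origin on the bench. The clamped setting is not reported: the unpressed cushion's face stands 0 to 50 mm along +x from the origin and is found by feel. It gives 1 mm per 5 N, no preload, hard end at 6 mm
- glass_dish: bystander: round glass dish 96 across, 32 high, origin under its centre
- ring_cone: bystander: white ceramic ring cone 60 across, 88 high, origin under its centre
- bead_jar: bystander: small amber jar 54 across, 70 high, origin under its centre
- crimping_tool: bystander: steel crimping pliers with blue handles, 150 long (x), 75 wide, 15 high, lying flat, origin near its pivot
There are look-alikes about, which are no part of the job. What is shaped like the stop but red is not meant.

How it is judged:
On the way:
1. with the lid still closed, the organiser is pressed square against the cushion with more than 6 N (contact force between organiser and stop above 6 N and value of joint organiser_lid below 0.01 m and angle between the x axis of organiser and the x axis of stop, either way round below 0.06 rad), for 0.2 s.
At the end, for the whole second after the job is handed in: The lid is open by more than 50 mm of its 55, the organiser stands flat on the bench, at rest, touching the cushion (more than 0.2 N) and square to the stop within 0.06 rad (value of joint organiser_lid above 0.05 m and contact force between organiser and stop above 0.2 N and angle between the x axis of organiser and the x axis of stop, either way round below 0.06 rad and angle between organiser's own z axis and vertical below 0.05 rad and height (world z) of organiser below 0.004 m and linear speed of organiser below 0.01 m/s).
It fails at once if the cushion is crushed: the organiser presses on the stop with more than 17 N (contact force between organiser and stop above 17 N).
It fails at once if the organiser is tipped up by more than 0.2 rad (angle between organiser's own z axis and vertical above 0.2 rad).
It fails at once if a bystander is moved by more than 20 mm (distance of any of glass_dish, ring_cone, bead_jar, crimping_tool from where it was at the start of the episode above 0.02 m).
It also fails if it takes over 69 s, if anything falls off the work surface, if the arm or the gripper's body presses on something with over 40 N, if the wrist force passes 120 N, or if a joint passes its speed limit or range.

## Robot

A 6-joint arm with a two-finger parallel gripper is mounted at the origin on the work surface. World frame = base frame: x ahead of the robot, y to its left, z up, the work surface at z = 0. Lengths are in m, angles in rad, forces in N, time in s.
With the tool pointing down it reaches from about 0.25 to 0.85 m from the base axis. Payload 12.5 kg.
Tool frame: the origin (TCP) lies midway between the tips of the shut fingers; the grasp point (between the pads) lies 19 mm behind it; z points along the fingers, x is the direction in which the jaws open and shut, and the axes are right-handed (so a half turn about z gives the same grasp; the last joint's range is limited). The gripper opens to 93 mm and grips with 3 to 60 N. Pads are 15 mm wide; open, the fingers measure 128 mm over their backs; the gripper's body (75 mm by 188 mm) begins 65 mm behind the grasp point.
Start: joints at [-1.414, 0.351, 1.652, -0, 1.139, -0.085], TCP at [0.132, -0.534, 0.196] pointing down, gripper open.
Joint ranges: [-2.75, 2.75], [-0.79, 2.1], [0.01, 2.65], [-1.57, 4.71], [0.07, 3.14], [-2.87, 2.87]. Speed limits (rad/s): [2.22, 2.22, 2.79, 3.14, 3.14, 3.14].

## Interface

Orientations are given as [roll, pitch, yaw] about the fixed x, y, z axes, in that order (R = Rz(yaw) Ry(pitch) Rx(roll)).
In Python, from station import read_state, optics, ticket gives the robot as it stands.
- The arm moves only by the shell command python3 -m creep 'ROWS' [FORCE]. ROWS is JSON, a list of rows, each a list of 5 numbers: the finger opening in cm, from 0 to 9.3, then the shift along the tool's x, y, z in cm, then the turn about the tool's z in degrees. In form: [[hand, dx, dy, dz, twist], ...]. A call has 1 to 10 rows; each row shifts and turns the pose as measured when the row begins, along the tool's axes as they then stand; what a row does not reach is not made up. A row lasts 1/10 s, in which the tool goes at most 50 mm and 8.59 degrees, less where a joint would pass 70% of its speed; a pose out of reach is approached as far as the arm can. A call is refused whole if a number of a shift passes 5 or a number of a turn 8.59, either way. A call with a gripper value outside its range is refused whole. The fingers move at their own pace and stop on an object; FORCE is the grip in N (left out, the last holds). Time passes only in rows, so rows that do not move let the fingers close. It gives the time, the measured TCP pose, the force and the opening at its end, in the units of the state.
- read_state(): the state, without advancing time (a new reading comes with each control period).
- optics.snapshot(name): name is "scene" or "top" or "wrist"; returns (picture, depth): 420x560x3 uint8, red, green, blue; 420x560 float32, m along the optical axis (not along the pixel's ray), 0 where there is no reading.
- optics.calibration(name): a dict with "fx", "fy", "cx", "cy" (pixels), "world_to_cam" (4x4, takes a point from world to camera coordinates). Camera axes: x right, y up, looking along -z (the intrinsics and any distortion apply to the point x, -y, -z); pixel columns grow to the right and rows downward; lengths in m; the calibration is good to about 2 mm. A picture is of the moment at which its call begins: read the wrist's pose just before it. calibration takes no time and is no camera call; for the wrist camera it gives the pose at the moment of the call.
- ticket.sign_off(): hands the job in, once; it reports no verdict.
The state is a dict: "time_s": time; "joint_pos": joint angles; "joint_vel": joint speeds; "joint_torque": joint torques, N m; "tcp_pos": TCP position; "ee_rot": TCP orientation; "wrist_force": force on the tool from outside, world axes, zero at the start; "wrist_torque": the same for the moment, N m; "grip_width": finger opening in m.
Only numpy, scipy, OpenCV 4.12 (cv2) and the standard library are available. Lean on these libraries where they do the work, as an engineer would, in place of code of your own. Each camera call takes 0.05 s, during which the arm holds its last target. There are 200 camera calls.

## Working session

There is one attempt and no reset: what is moved stays moved. The work goes in short steps, Python scripts to look and compute and a shell command to move; the robot and the scene stay as the last step left them, time stands still between calls to the robot, and variables do not carry over. Pictures are saved under pics/ and viewed, about 8 in all and at most 12, crops included, and the job is handed in when it is done.

```bash
mkdir -p pics; ls; python3 - <<'E'
from station import read_state, optics
import cv2, numpy as np
s=read_state(); print({k:np.round(v,3).tolist() for k,v in s.items()})
for n in("top","scene"):
    p,d=optics.snapshot(n); np.savez(f"{n}0.npz",p=p,d=d,**{k:np.array(v) for k,v in optics.calibration(n).items()})
    cv2.imwrite(f"pics/{n}0.png",p[:,:,::-1])
    c=optics.calibration(n);print(n,c)
E
```

```text
pics
{'time_s': 0.0, 'joint_pos': [-1.414, 0.351, 1.652, -0.0, 1.139, -0.085], 'joint_vel': [-0.0, -0.0, -0.001, 0.001, -0.001, 0.001], 'joint_torque': [0.004, -49.732, -28.525, 0.07, 0.026, -0.0], 'tcp_pos': [0.132, -0.534, 0.196], 'ee_rot': [-3.142, 0.001, -1.329], 'wrist_force': [-0.557, -0.168, 0.316], 'wrist_torque': [-0.016, 0.007, 0.01], 'grip_width': 0.093}
top {'fx': 392.29402041304127, 'fy': 392.29402041304127, 'cx': 286.3245852120157, 'cy': 205.27954027992473, 'world_to_cam': array([[-1.46938604e-02, -9.99889947e-01, -2.04564569e-03,
         2.40255787e-02],
       [ 9.94598513e-01, -1.48262778e-02,  1.02732567e-01,
        -5.07860859e-01],
       [-1.02751590e-01, -5.25058162e-04,  9.94706909e-01,
        -9.58677575e-01],
       [ 0.00000000e+00,  0.00000000e+00,  0.00000000e+00,
         1.00000000e+00]])}
scene {'fx': 414.4184332684249, 'fy': 414.4184332684249, 'cx': 279.9760178503827, 'cy': 207.31850296391795, 'world_to_cam': array([[-0.22979438,  0.97320622,  0.00801197,  0.0994688 ],
       [-0.8091448 , -0.19561764,  0.55409244,  0.36423416],
       [ 0.54081349,  0.12084448,  0.83241659, -1.36761636],
       [ 0.        ,  0.        ,  0.        ,  1.        ]])}
```

View pics/top0.png

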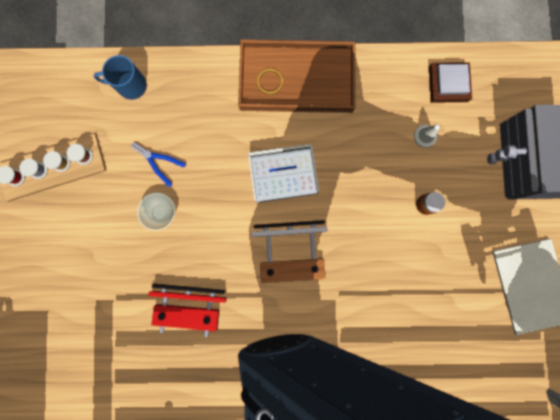

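View pics/scene0.png

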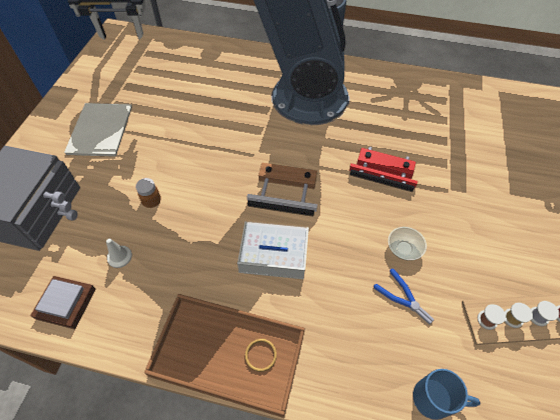

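The top view shows the organiser at about (283,174) with its blue ridge at (283,168). The wooden stop with the black cushion is at (290,225..270), and the red look-alike is at (187,305). The lip's far side is clear for some way up to the tray at (297,105). Next I'll measure these in both views.

```bash
cat >h.py <<'E'
import numpy as np, cv2
def load(n): return np.load(n+".npz")
def ray(c,u,v):
    T=c["world_to_cam"]; R=T[:3,:3]; o=-R.T@T[:3,3]
    d=R.T@np.array([(u-c["cx"])/c["fx"],-(v-c["cy"])/c["fy"],-1.]); return o,d
def plane(c,u,v,z):
    o,d=ray(c,u,v); return o+d*(z-o[2])/d[2]
def tri(a,b):
    A=[];B=[]
    for o,d in(a,b):
        d=d/np.linalg.norm(d);P=np.eye(3)-np.outer(d,d);A.append(P);B.append(P@o)
    return np.linalg.solve(sum(A),sum(B))
def cloud(c):
    d=c["d"].astype(float);v,u=np.mgrid[:d.shape[0],:d.shape[1]]
    P=np.stack([(u-c["cx"])/c["fx"]*d,-(v-c["cy"])/c["fy"]*d,-d],-1)
    T=c["world_to_cam"];return (P-T[:3,3])@T[:3,:3]
E
python3 - <<'E'
from h import *
t,s=load("top0"),load("scene0"); r={}
for n,c,box in(("top",t,(240,325,140,210)),("scene",s,(235,312,215,282))):
    u0,u1,v0,v1=box
    X=cloud(c)[v0:v1,u0:u1]; p=c["p"][v0:v1,u0:u1].astype(int)
    blue=((p[...,2]-p[...,0]>70)&(X[...,2]>.03)).astype(np.uint8)
    k,l,st,ce=cv2.connectedComponentsWithStats(blue); i=1+np.argmax(st[1:,4])
    q=np.argwhere(l==i)[:,::-1].astype(np.float32)+[u0,v0]
    rc=cv2.minAreaRect(q.astype(np.float32)); r[n]=q.mean(0)
    print(n,"ridge px",rc,"z",np.median(X[l==i][:,2]))
    w=[plane(c,*a,.054) for a in cv2.boxPoints(rc)]; print(np.round(w,4).tolist())
    m=(X[...,2]>.025); Y=X[m]; print("body n",len(Y))
    rr=cv2.minAreaRect((Y[:,:2]*1000).astype(np.float32)); print(" body rect mm",rr)
    lip=Y[Y[:,2]>.047]; print(" z pct",np.percentile(Y[:,2],[5,25,50,75,95,99]), "lip", lip.mean(0) if len(lip) else None)
a,b=ray(t,*r["top"]),ray(s,*r["scene"]); print("ridge tri",tri(a,b))
# crops
A=cv2.resize(t["p"][135:285,235:340,::-1],None,fx=4,fy=4,interpolation=cv2.INTER_CUBIC)
B=cv2.resize(s["p"][155:285,230:325,::-1],None,fx=4,fy=4,interpolation=cv2.INTER_CUBIC)
h=600; img=np.zeros((h,800,3),np.uint8); img[:,:420]=A; img[:520,420:800]=B
cv2.imwrite("pics/crop.png",img)
E
```

```text
top ridge px ((272.5, 169.5), (1.0, 7.0), 90.0) z 0.05425819951469106
[[0.5957, 0.0578, 0.054], [0.5955, 0.0406, 0.054], [0.593, 0.0406, 0.054], [0.5932, 0.0579, 0.054]]
body n 3195
 body rect mm ((528.7545166015625, 15.232986450195312), (241.31307983398438, 160.1240997314453), 7.4731292724609375)
 z pct [0.03913926 0.04145487 0.04278614 0.04441624 0.05229095 0.05651028] lip [0.60516737 0.027992   0.10001631]
scene ridge px ((273.4734802246094, 247.34410095214844), (27.073863983154297, 2.1475019454956055), 4.39870548248291) z 0.05503592437710186
[[0.6081, -0.0086, 0.054], [0.6023, -0.0097, 0.054], [0.5926, 0.0547, 0.054], [0.5984, 0.0556, 0.054]]
body n 3139
 body rect mm ((796.51416015625, 44.52074432373047), (540.6881713867188, 160.34132385253906), 6.9990925788879395)
 z pct [0.03750225 0.04192946 0.04336868 0.04500455 0.05320154 0.0563199 ] lip [0.63544461 0.02881259 0.08140806]
ridge tri [0.59735736 0.0363567  0.05418728]
```

View pics/crop.png

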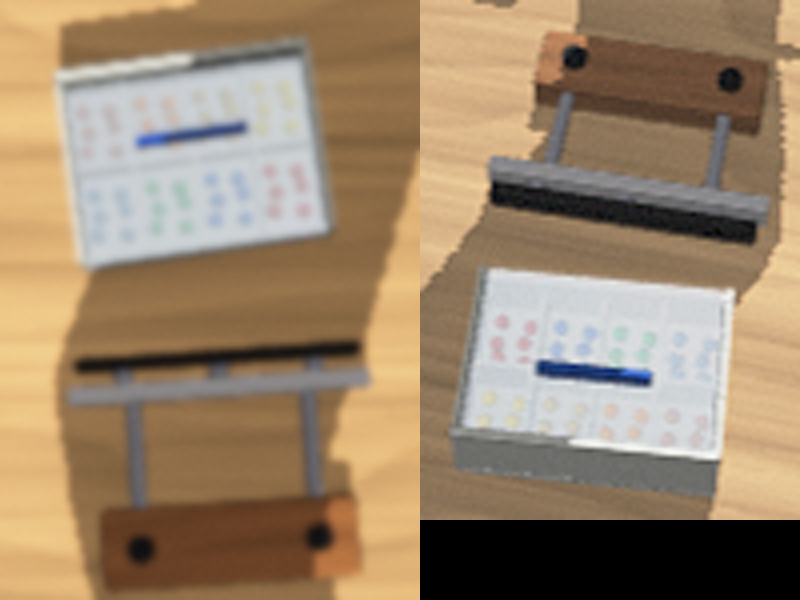

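The crop (top view on the left at 4x, offset 235,135; scene view on the right, offset 230,155) shows the organiser's lip line at the far edge. The cushion's black strip runs from (80,363) to (358,348) in the crop. Organiser and cushion are turned slightly relative to each other. I'll redo the fits with the outliers removed.

```bash
python3 - <<'E'
from h import *
t,s=load("top0"),load("scene0"); r={}
def fit(P): # line y-dir through pts: x = a + b*y
    b,a=np.polyfit(P[:,1],P[:,0],1); return a,b
for n,c in(("top",t),("scene",s)):
    X=cloud(c); p=c["p"].astype(int)
    reg=(abs(X[...,0]-.585)<.1)&(abs(X[...,1]-.03)<.11)
    m=reg&(X[...,2]>.034)&(X[...,2]<.062)
    k,l,st,ce=cv2.connectedComponentsWithStats(m.astype(np.uint8)); i=1+np.argmax(st[1:,4]); Y=X[l==i]
    print(n,"body rect",cv2.minAreaRect((Y[:,:2]*1000).astype(np.float32)), np.percentile(Y[:,2],[2,50,98]).round(4))
    blue=(p[...,2]-p[...,0]>30)&(p[...,2]>1.4*p[...,0])&(l==i)&(X[...,2]>.048)
    k,lb,st,ce=cv2.connectedComponentsWithStats(blue.astype(np.uint8)); j=1+np.argmax(st[1:,4])
    q=np.argwhere(lb==j)[:,::-1].astype(np.float32); rc=cv2.minAreaRect(q); r[n]=np.array(rc[0])
    B=X[lb==j]; print(" ridge",rc,B.mean(0).round(4),"yaw",-np.arctan(fit(B)[1]))
    L=Y[(Y[:,2]>.048)&(Y[:,0]>B[:,0].mean()+.025)]
    if len(L)>5: print(" lip",L.mean(0).round(4),"yaw",-np.arctan(fit(L)[1]),"y range",L[:,1].min(),L[:,1].max())
    reg2=(abs(X[...,0]-.42)<.1)&(abs(X[...,1]-.02)<.12)
    for nm,mm in(("black",reg2&(p.sum(-1)<110)&(X[...,0]>.43)&(X[...,2]>.01)),("bar",reg2&(X[...,2]>.018)&(X[...,2]<.06)&(X[...,0]>.42)&(X[...,0]<.5)),("block",reg2&(X[...,2]>.015)&(X[...,2]<.06)&(X[...,0]<.4))):
        S=X[mm]
        if len(S)<10: print(" ",nm,len(S));continue
        print(" ",nm,len(S),S.mean(0).round(4),"yaw",-np.arctan(fit(S)[1]).round(4),"y",np.percentile(S[:,1],[1,99]).round(3),"x",np.percentile(S[:,0],[1,99]).round(3),"z",np.percentile(S[:,2],[2,50,98]).round(4),cv2.minAreaRect((S[:,:2]*1000).astype(np.float32)))
print("ridge tri",tri(ray(t,*r["top"]),ray(s,*r["scene"])))
E
```

```text
top body rect ((587.6507568359375, 22.921661376953125), (122.45907592773438, 160.1277313232422), 7.323624610900879) [0.0384 0.0428 0.0541]
 ridge ((282.0135498046875, 168.08106994628906), (2.46598482131958, 26.3038387298584), 80.53767395019531) [0.5971 0.0273 0.0544] yaw 0.13100184253341202
 lip [0.6444 0.0286 0.052 ] yaw 0.1099687946386737 y range -0.05154792282825384 0.109801434354385
  black 146 [0.4615 0.0072 0.0285] yaw 0.0522 y [-0.073  0.093] x [0.457 0.467] z [0.0251 0.0285 0.032 ] ((461.45257568359375, 10.214530944824219), (5.495066165924072, 169.8856658935547), 2.880833148956299)
  bar 754 [0.4494 0.0089 0.0275] yaw 0.0452 y [-0.081  0.1  ] x [0.423 0.469] z [0.0197 0.0279 0.032 ] ((441.9392395019531, 9.446174621582031), (49.037296295166016, 187.8570098876953), 2.994600534439087)
  block 1400 [0.3492 0.0044 0.0266] yaw 0.0254 y [-0.074  0.082] x [0.321 0.396] z [0.0192 0.0267 0.034 ] ((359.6266784667969, 3.62890625), (160.74595642089844, 78.44464111328125), 89.17174530029297)
scene body rect ((590.79443359375, 19.146278381347656), (126.51983642578125, 160.30543518066406), 7
[... 256 characters left out ...]
 -0.055771409374537874 0.10599577874211118
  black 319 [0.4669 0.0093 0.0258] yaw 0.0522 y [-0.078  0.094] x [0.458 0.474] z [0.0158 0.027  0.032 ] ((465.5370178222656, 8.284347534179688), (12.33561897277832, 174.81375122070312), 2.8838047981262207)
  bar 772 [0.455  0.0069 0.0265] yaw 0.0464 y [-0.086  0.097] x [0.424 0.474] z [0.0185 0.0275 0.032 ] ((444.6139221191406, 5.590705871582031), (54.39983367919922, 189.35476684570312), 2.8838047981262207)
  block 975 [0.3557 0.0017 0.0264] yaw 0.0386 y [-0.077  0.079] x [0.325 0.396] z [0.0166 0.0269 0.0337] ((361.05615234375, 0.95556640625), (78.88734436035156, 159.76747131347656), 0.5270872712135315)
ridge tri [0.59892679 0.02361879 0.0494165 ]
```

The measurements give the following:

| Quantity | Value |
|---|---|
| Organiser yaw | about 0.125 |
| Stop yaw | about 0.05 |
| Outer lip centre | about (0.648, 0.028) |
| Cushion face | x about 0.468 |

I'll set the open jaw axis parallel to the cushion so that both fingertips square the organiser.

```bash
python3 -m creep '[[9.3,-1,-1,0,5.5],[9.3,-2.5,-2.5,0,5.5],[9.3,-3.1,-3.4,0,0],[9.3,-3.1,-3.4,0,0],[9.3,-3.1,-3.4,0,0],[9.3,-3.1,-3.4,0,0],[9.3,-3.1,-3.4,0,0],[9.3,-3.1,-3.4,0,0],[9.3,-3.1,-3.4,0,0],[9.3,-3.1,-3.4,0,0]]'
cat >>h.py <<'E'
def togo(x,y,z,yaw):
    from station import read_state
    s=read_state(); p=s["tcp_pos"]; r,pi,w=s["ee_rot"]
    d=np.array([x,y,z])-p
    from scipy.spatial.transform import Rotation as Ro
    R=Ro.from_euler("xyz",s["ee_rot"]).as_matrix()
    print("t",s["time_s"],"tcp",np.round(p,4),"rpy",np.round(s["ee_rot"],3),"F",np.round(s["wrist_force"],2),"to go cm",np.round(R.T@d*100,2),"twist",np.round(-np.degrees(yaw-w),2))
E
python3 -c "
from h import *;togo(.682,.030,.1,-1.521)"
```

```text
time_s: 1.1
tcp_pos: [0.4278, -0.225, 0.1939]
ee_rot: [3.14, 0.003, -1.538]
wrist_force: [0.6, -1.8, -0.1]
grip_width: 0.0932
t 1.1 tcp [ 0.4278 -0.225   0.1939] rpy [ 3.140e+00  3.000e-03 -1.538e+00] F [ 0.58 -1.8  -0.07] to go cm [-24.62 -26.26   9.43] twist -0.97
```

```bash
python3 -m creep '[[9.3,-3.1,-3.3,0,0],[9.3,-3.1,-3.3,0,0],[9.3,-3.1,-3.3,0,0],[9.3,-3.1,-3.3,0,0],[9.3,-3.1,-3.3,0,0],[9.3,-3.1,-3.3,0,0],[9.3,-3.1,-3.3,0,0],[9.3,-2.0,-2.5,0,0],[9.3,0,0,0,0],[9.3,0,0,0,0]]'
python3 -c "
from h import *;togo(.682,.030,.1,-1.521)"
```

```text
time_s: 2.1
tcp_pos: [0.685, 0.0386, 0.1897]
ee_rot: [3.135, 0.004, -1.532]
wrist_force: [-1.2, -0.2, 1.1]
grip_width: 0.0932
t 2.1 tcp [0.685  0.0386 0.1897] rpy [ 3.135  0.004 -1.532] F [-1.17 -0.22  1.12] to go cm [0.89 0.27 8.97] twist -0.61
```

```bash
python3 -m creep '[[9.3,0.5,0.2,3,-0.6],[9.3,0.3,0,3,0],[9.3,0,0,2.5,0],[9.3,0,0,0,0],[9.3,0,0,0,0]]'
python3 - <<'E'
from h import *
from station import optics
togo(.682,.030,.015,-1.521)
c=optics.calibration("wrist");p,d=optics.snapshot("wrist");np.savez("w1.npz",p=p,d=d,**c)
q,e=optics.snapshot("scene");np.savez("s1.npz",p=q,d=e,**optics.calibration("scene"))
cv2.imwrite("pics/w1.png",cv2.resize(np.hstack([p,q])[:,:,::-1],(800,300),interpolation=cv2.INTER_AREA))
w=load("w1");X=cloud(w);m=(X[...,2]>.047)&(X[...,2]<.06)&(abs(X[...,0]-.62)<.06)&(abs(X[...,1]-.03)<.1)&(w["d"]>0)
print(m.sum());S=X[m]
L=S[(S[:,0]>.63)];print("lip",L.mean(0) if len(L) else 0,np.percentile(L[:,0],[1,99]),"yaw",-np.polyfit(L[:,1],L[:,0],1)[0])
E
```

```text
time_s: 2.6
tcp_pos: [0.6803, 0.0265, 0.1039]
ee_rot: [3.135, 0.004, -1.524]
wrist_force: [0.6, -0.6, 0.2]
grip_width: 0.0929
t 2.6 tcp [0.6803 0.0265 0.1039] rpy [ 3.135  0.004 -1.524] F [ 0.58 -0.61  0.25] to go cm [-0.31 -0.24  8.89] twist -0.18
1391
lip [0.64851952 0.02405104 0.05178691] [0.63786046 0.6583098 ] yaw 0.1248448642925589
```

View pics/w1.png

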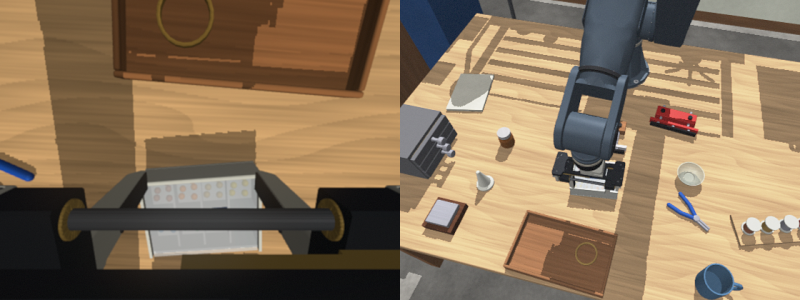

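The wrist view on the left shows the lip centred between the fingers at about (200,170), with clear bench behind it before the tray. In the scene view on the right, the bystanders are well clear. Now I'll descend behind the lip.

```bash
python3 -m creep '[[9.3,-0.2,-0.2,3,0],[9.3,0,0,3,0],[9.3,0,0,2.2,0],[9.3,0,0,0,0]]'; python3 -m creep '[[9.3,0,0.6,0,0],[9.3,0,0.5,0,0],[9.3,0,0.2,0,0],[9.3,0,0.2,0,0],[9.3,0,0.2,0,0]]'
python3 -c "
from h import *;togo(.58,.02,.015,-1.521)"
```

```text
time_s: 3.1
tcp_pos: [0.6863, 0.0286, 0.0276]
ee_rot: [-3.136, 0.003, -1.524]
wrist_force: [-0.6, -0.1, 1.1]
grip_width: 0.0929
time_s: 3.6
tcp_pos: [0.6711, 0.0276, 0.0346]
ee_rot: [-3.127, 0.002, -1.524]
wrist_force: [0.3, 0.5, 0.3]
grip_width: 0.093
t 3.6 tcp [0.6711 0.0276 0.0346] rpy [-3.127e+00  2.000e-03 -1.524e+00] F [0.31 0.54 0.31] to go cm [0.34 9.16 1.83] twist -0.19
```

```bash
python3 -m creep '[[9.3,0,0,1.0,0],[9.3,0,0,0.6,0],[9.3,0,0.2,0.2,0],[9.3,0,0.3,0,0],[9.3,0,0.3,0,0],[9.3,0,0.3,0,0],[9.3,0,0.3,0,0]]';  python3 -m creep '[[9.3,0,0.3,0.1,0],[9.3,0,0.3,0.1,0],[9.3,0,0.3,0.1,0],[9.3,0,0.3,0,0],[9.3,0,0.3,0,0],[9.3,0,0.3,0,0]]'
python3 -c "
from h import *;togo(.58,.02,.015,-1.521)"
```

```text
time_s: 4.3
tcp_pos: [0.6578, 0.0265, 0.015]
ee_rot: [-3.124, 0.001, -1.523]
wrist_force: [3.5, -1.4, -1.0]
grip_width: 0.0929
time_s: 4.9
tcp_pos: [0.6435, 0.0251, 0.0153]
ee_rot: [-3.111, -0.0, -1.523]
wrist_force: [3.6, 0.6, -1.9]
grip_width: 0.0931
t 4.9 tcp [0.6435 0.0251 0.0153] rpy [-3.111 -0.    -1.523] F [ 3.63  0.61 -1.93] to go cm [ 0.21  6.37 -0.17] twist -0.11
```

```bash
python3 -m creep '[[9.3,0,0.5,0,0],[9.3,0,0.5,0,0],[9.3,0,0.5,0,0],[9.3,0,0.5,0,0]]'; python3 -m creep '[[9.3,0,0,0,0],[9.3,0,0,0,0],[9.3,0,0,0,0],[9.3,0,0,0,0]]'
python3 -c "
from h import *;togo(.58,.02,.015,-1.521)"
```

```text
time_s: 5.3
tcp_pos: [0.623, 0.0242, 0.0153]
ee_rot: [-3.108, -0.0, -1.523]
wrist_force: [5.0, 0.2, 0.5]
grip_width: 0.0929
time_s: 5.7
tcp_pos: [0.6219, 0.0242, 0.0153]
ee_rot: [-3.11, -0.0, -1.523]
wrist_force: [2.7, 0.1, 0.4]
grip_width: 0.0931
t 5.7 tcp [0.6219 0.0242 0.0153] rpy [-3.11  -0.    -1.523] F [2.68 0.14 0.41] to go cm [ 0.22  4.21 -0.11] twist -0.12
```

```bash
python3 -m creep '[[9.3,0,0.4,0,0],[9.3,0,0.4,0,0],[9.3,0,0.3,0,0]]'; python3 -m creep '[[9.3,0,0.3,0,0],[9.3,0,0.2,0,0]]';  python3 -m creep '[[9.3,0,0.2,0,0],[9.3,0,0.2,0,0]]'
```

```text
time_s: 6.0
tcp_pos: [0.6123, 0.0237, 0.0154]
ee_rot: [-3.107, -0.0, -1.523]
wrist_force: [5.4, 0.7, -0.5]
grip_width: 0.0929
time_s: 6.2
tcp_pos: [0.6074, 0.0234, 0.0154]
ee_rot: [-3.106, -0.0, -1.523]
wrist_force: [4.4, 0.5, -0.9]
grip_width: 0.0931
time_s: 6.4
tcp_pos: [0.6035, 0.0232, 0.0154]
ee_rot: [-3.105, -0.0, -1.523]
wrist_force: [4.9, 1.1, 0.4]
grip_width: 0.0929
```

```bash
python3 - <<'E'
from h import *
from station import optics
togo(.58,.02,.015,-1.521)
for n in("top","scene"):
    p,d=optics.snapshot(n);np.savez(n+"2.npz",p=p,d=d,**optics.calibration(n))
A=load("top2")["p"][135:285,235:340];B=load("scene2")["p"][155:285,230:325]
img=np.zeros((600,800,3),np.uint8);img[:,:420]=cv2.resize(A,(420,600));img[:520,420:]=cv2.resize(B,(380,520))
cv2.imwrite("pics/c2.png",img[:,:,::-1])
E
```

```text
t 6.4 tcp [0.6035 0.0232 0.0154] rpy [-3.105 -0.    -1.523] F [4.87 1.11 0.44] to go cm [ 0.21  2.36 -0.05] twist -0.14
```

View pics/c2.png

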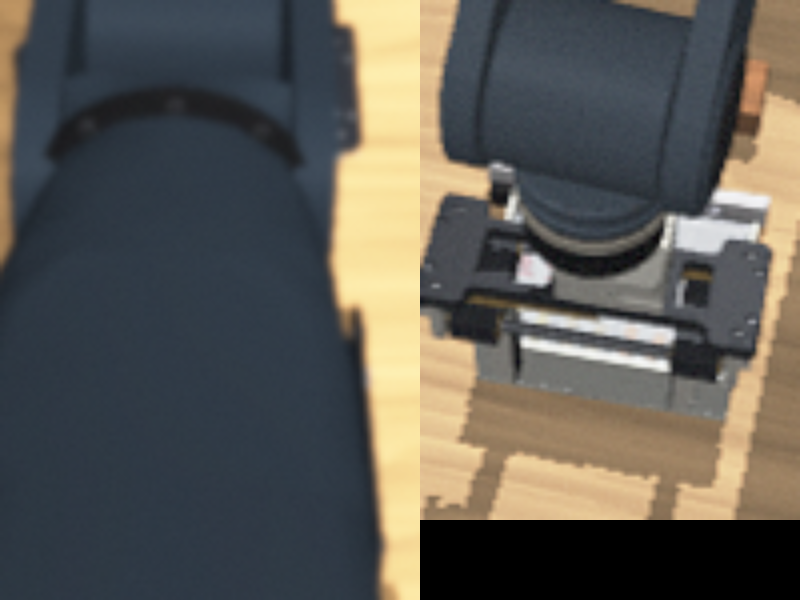

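The scene crop shows both fingers flat behind the far wall at about (510,370) and (690,360), and the organiser close to the bar. The arm hides the top view. I'll go on by feel; the drag so far takes about 4.5 N.

```bash
python3 -m creep '[[9.3,0,0.12,0,0],[9.3,0,0.12,0,0]]'|sed -n '2p;4p'; python3 -m creep '[[9.3,0,0.12,0,0],[9.3,0,0.12,0,0]]'|sed -n '2p;4p'; python3 -m creep '[[9.3,0,0.1,0,0]]'|sed -n '2p;4p'; python3 -m creep '[[9.3,0,0.1,0,0]]'|sed -n '2p;4p'
```

```text
tcp_pos: [0.6011, 0.0231, 0.0154]
wrist_force: [4.5, 1.1, 0.9]
tcp_pos: [0.5989, 0.023, 0.0154]
wrist_force: [4.7, 0.0, 1.0]
tcp_pos: [0.5982, 0.023, 0.0154]
wrist_force: [6.6, 1.8, -1.3]
tcp_pos: [0.5978, 0.023, 0.0155]
wrist_force: [8.0, 1.1, -1.3]
```

The force starts rising at TCP x of about 0.5986, so that is cushion contact. I'll press on in small steps to a total of about 15 N.

```bash
for i in 1; do python3 -m creep '[[9.3,0,0.1,0,0]]'|sed -n '2p;4p'; done; python3 -m creep '[[9.3,0,0.1,0,0]]'|sed -n '2p;4p'; python3 -m creep '[[9.3,0,0.1,0,0]]'|sed -n '2p;4p'
```

```text
tcp_pos: [0.5977, 0.0231, 0.0156]
wrist_force: [8.9, 1.0, -1.2]
tcp_pos: [0.5976, 0.0231, 0.0158]
wrist_force: [9.7, 0.9, -1.7]
tcp_pos: [0.5976, 0.0232, 0.016]
wrist_force: [8.5, 1.5, -1.4]
```

```bash
python3 -m creep '[[9.3,0,0.14,0.01,0]]'|sed -n '2,4p'; python3 -m creep '[[9.3,0,0.17,0.02,0]]'|sed -n '2,4p'; python3 -m creep '[[9.3,0,0.17,0.02,0]]'|sed -n '2,4p'
```

```text
tcp_pos: [0.5974, 0.0232, 0.0162]
ee_rot: [-3.092, -0.001, -1.522]
wrist_force: [10.0, 1.8, -0.6]
tcp_pos: [0.5973, 0.0233, 0.0163]
ee_rot: [-3.089, -0.001, -1.522]
wrist_force: [11.1, 1.8, -1.2]
tcp_pos: [0.5973, 0.0233, 0.0166]
ee_rot: [-3.085, -0.001, -1.521]
wrist_force: [10.9, 1.6, -1.3]
```

```bash
python3 -m creep '[[9.3,0,0.23,0.03,0]]'|sed -n '2,4p'; python3 -m creep '[[9.3,0,0.25,0.03,0]]'|sed -n '2,4p'
```

```text
tcp_pos: [0.597, 0.0233, 0.0169]
ee_rot: [-3.08, -0.001, -1.521]
wrist_force: [12.1, 1.7, -0.5]
tcp_pos: [0.5969, 0.0233, 0.0173]
ee_rot: [-3.074, -0.001, -1.521]
wrist_force: [12.9, 1.9, -0.6]
```

```bash
python3 -m creep '[[9.3,0,0.3,0.03,0]]'|sed -n '2,4p'; python3 -m creep '[[9.3,0,0.3,0.03,0]]'|sed -n '2,4p';python3 -m creep '[[9.3,0,0.3,0.03,0],[9.3,0,0.28,0.03,0]]'|sed -n '2,4p'
```

```text
tcp_pos: [0.5967, 0.0233, 0.0178]
ee_rot: [-3.068, -0.002, -1.52]
wrist_force: [15.0, 2.1, 0.1]
tcp_pos: [0.5967, 0.0233, 0.0184]
ee_rot: [-3.061, -0.002, -1.52]
wrist_force: [16.2, 1.6, 0.1]
tcp_pos: [0.5966, 0.0234, 0.0197]
ee_rot: [-3.048, -0.002, -1.52]
wrist_force: [13.6, 1.8, -2.1]
```

The cushion took about 9 to 11 N, around 2 mm, judged by both force and travel. I'll back off, lift, and look with the wrist camera.

```bash
python3 -m creep '[[9.3,0,-0.1,0,0],[9.3,0,-0.3,0,0],[9.3,0,-0.8,0,0],[9.3,0,-1.0,0,0],[9.3,0,-0.3,-3,0],[9.3,0,0,-4,0],[9.3,0,0,-3,0],[9.3,0,0,0,0],[9.3,0,0,0,0]]'
python3 - <<'E'
from h import *
from station import optics
togo(.58,.02,.075,-1.521)
c=optics.calibration("wrist");p,d=optics.snapshot("wrist");np.savez("w3.npz",p=p,d=d,**c)
q,e=optics.snapshot("scene");np.savez("s3.npz",p=q,d=e,**optics.calibration("scene"))
cv2.imwrite("pics/w3.png",cv2.resize(np.hstack([p,q])[:,:,::-1],(800,300),interpolation=cv2.INTER_AREA))
for n in("w3","s3"):
    w=load(n);X=cloud(w);P=w["p"].astype(int)
    m=(X[...,2]>.046)&(X[...,2]<.06)&(abs(X[...,0]-.56)<.06)&(abs(X[...,1]-.02)<.1)&(w["d"]>0)
    b=m&(P[...,2]>1.4*P[...,0])&(P[...,2]-P[...,0]>25)
    for k,S in(("ridge",X[b]),("lip",X[m&(X[...,0]>.57)&~b])):
        if len(S)>8: print(n,k,len(S),S.mean(0).round(4),np.percentile(S[:,0],[2,98]).round(4),"yaw",round(-np.polyfit(S[:,1],S[:,0],1)[0],3),"y",np.percentile(S[:,1],[1,99]).round(3))
E
```

```text
time_s: 9.2
tcp_pos: [0.6119, 0.0247, 0.122]
ee_rot: [-3.06, -0.001, -1.52]
wrist_force: [0.2, 0.1, -0.0]
grip_width: 0.093
t 9.2 tcp [0.6119 0.0247 0.122 ] rpy [-3.06e+00 -1.00e-03 -1.52e+00] F [ 0.18  0.11 -0.05] to go cm [0.3  3.58 4.43] twist 0.08
w3 ridge 133 [0.5393 0.0216 0.051 ] [0.5375 0.5411] yaw 0.051 y [-0.01   0.054]
w3 lip 1153 [0.5852 0.0223 0.0516] [0.5797 0.5904] yaw 0.051 y [-0.048  0.093]
s3 ridge 90 [0.5387 0.0224 0.0538] [0.5339 0.5422] yaw 0.053 y [-0.011  0.055]
s3 lip 245 [0.5855 0.0219 0.0513] [0.5746 0.5921] yaw 0.034 y [-0.056  0.101]
```

View pics/w3.png

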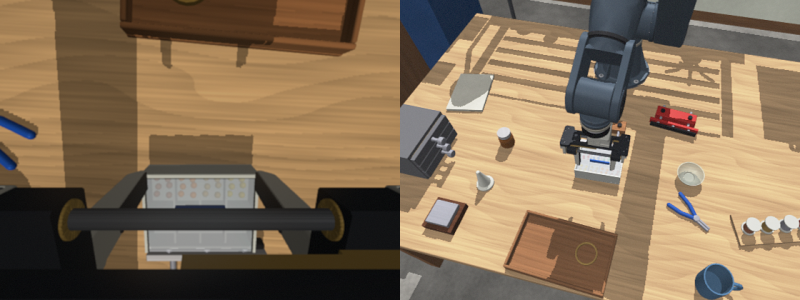

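The organiser is square: yaw is 0.051 from the wrist depth fit, against 0.05 for the stop. The ridge sits at x 0.539 and the lip's inner face at about 0.582. The wrist view shows the ridge at (200,208), and the bystanders haven't moved. Next I'll narrow the fingers and lower them into the gap at x of about 0.563.

```bash
python3 -m creep '[[2,0,1.3,0.5,0],[2,0,1.3,1,0],[2,0,1.3,1,0],[2,0,1.2,1,0],[2,0,0,0.5,0],[2,0,0,0,0],[2,0,0,0,0]]'
python3 -c "
from h import *;togo(.563,.0228,.047,-1.521)"
```

```text
time_s: 10.0
tcp_pos: [0.56, 0.0223, 0.0686]
ee_rot: [-3.073, -0.0, -1.52]
wrist_force: [1.0, -0.4, -0.0]
grip_width: 0.0415
t 10.0 tcp [0.56   0.0223 0.0686] rpy [-3.073 -0.    -1.52 ] F [ 0.98 -0.38 -0.04] to go cm [-0.03 -0.15  2.18] twist 0.07
```

```bash
python3 -m creep '[[2,0,-0.1,0,0],[2,0,-0.1,0,0],[2,0,0,0.6,0],[2,0,0,0.6,0],[2,0,0,0.5,0],[2,0,0,0,0]]'
python3 -c "
from h import *;togo(.563,.0228,.047,-1.521)"
```

```text
time_s: 10.6
tcp_pos: [0.5653, 0.0225, 0.0512]
ee_rot: [-3.071, -0.0, -1.52]
wrist_force: [-0.1, -0.3, -0.1]
grip_width: 0.0201
t 10.6 tcp [0.5653 0.0225 0.0512] rpy [-3.071 -0.    -1.52 ] F [-0.11 -0.28 -0.13] to go cm [-0.04  0.25  0.4 ] twist 0.07
```

```bash
python3 -m creep '[[2,0,0.2,0.3,0],[2,0,0.3,0,0],[2,0,0.3,-0.02,0],[2,0,0.3,-0.02,0]]'; python3 -m creep '[[2,0,0.3,-0.02,0],[2,0,0.3,-0.02,0],[2,0,0.3,-0.02,0]]'
```

```text
time_s: 11.0
tcp_pos: [0.5537, 0.0219, 0.0473]
ee_rot: [-3.071, -0.0, -1.52]
wrist_force: [-0.9, 0.3, -0.4]
grip_width: 0.0197
time_s: 11.3
tcp_pos: [0.5439, 0.0214, 0.0477]
ee_rot: [-3.071, -0.0, -1.52]
wrist_force: [-0.4, 0.1, -0.1]
grip_width: 0.0201
```

```bash
cat >look.py <<'E'
from h import *
from station import optics
import sys
def look(tag):
  for n in("wrist","scene"):
    c=optics.calibration(n);p,d=optics.snapshot(n);np.savez(n+tag+".npz",p=p,d=d,**c)
    w=load(n+tag);X=cloud(w);P=w["p"].astype(int)
    m=(X[...,2]>.046)&(X[...,2]<.06)&(abs(X[...,0]-.54)<.08)&(abs(X[...,1]-.02)<.1)&(w["d"]>0)
    b=m&(P[...,2]>1.4*P[...,0])&(P[...,2]-P[...,0]>25)
    for k,S in(("ridge",X[b]),("lip",X[m&(X[...,0]>.57)&~b])):
        if len(S)>8: print(n,k,len(S),S.mean(0).round(4),"yaw",round(-np.polyfit(S[:,1],S[:,0],1)[0],3),"y",np.percentile(S[:,1],[1,99]).round(3))
  a=load("wrist"+tag)["p"];q=load("scene"+tag)["p"][120:260,220:360]
  cv2.imwrite("pics/l%s.png"%tag,np.hstack([cv2.resize(a,(400,300)),cv2.resize(q,(300,300),interpolation=cv2.INTER_CUBIC)])[:,:,::-1])
look(sys.argv[1])
E
python3 look.py 4
```

```text
wrist ridge 465 [0.5372 0.0234 0.0537] yaw 0.052 y [-0.012  0.056]
wrist lip 2551 [0.5835 0.0231 0.052 ] yaw 0.038 y [-0.056  0.103]
scene ridge 70 [0.5387 0.0237 0.0529] yaw 0.067 y [-0.011  0.055]
scene lip 237 [0.5857 0.0214 0.0514] yaw 0.04 y [-0.056  0.101]
```

View pics/l4.png

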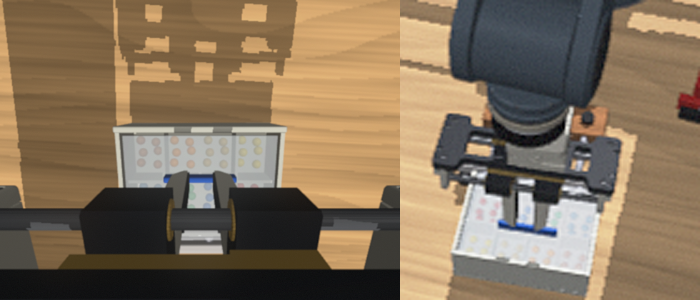

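```bash
python3 - <<'E'
from h import *
a=load("wrist4")["p"][225:305,220:345];q=load("scene4")["p"][185:245,250:325]
cv2.imwrite("pics/z4.png",np.hstack([cv2.resize(a,(500,320),interpolation=cv2.INTER_CUBIC),cv2.resize(q,(400,320),interpolation=cv2.INTER_CUBIC)])[:,100:,::-1])
w=load("wrist4");X=cloud(w)
for v in range(232,275,3): print(v,[tuple((X[v,u]*1000).round(0).astype(int)) for u in (245,255,280,310,320)])
E
```

```text
232 [(np.int64(546), np.int64(47), np.int64(43)), (np.int64(546), np.int64(40), np.int64(44)), (np.int64(547), np.int64(22), np.int64(43)), (np.int64(548), np.int64(1), np.int64(43)), (np.int64(548), np.int64(-6), np.int64(42))]
235 [(np.int64(543), np.int64(47), np.int64(42)), (np.int64(543), np.int64(40), np.int64(41)), (np.int64(544), np.int64(22), np.int64(42)), (np.int64(545), np.int64(1), np.int64(42)), (np.int64(546), np.int64(-7), np.int64(42))]
238 [(np.int64(541), np.int64(47), np.int64(43)), (np.int64(541), np.int64(40), np.int64(42)), (np.int64(542), np.int64(22), np.int64(42)), (np.int64(543), np.int64(0), np.int64(42)), (np.int64(544), np.int64(-7), np.int64(42))]
241 [(np.int64(539), np.int64(47), np.int64(42)), (np.int64(550), np.int64(37), np.int64(76)), (np.int64(540), np.int64(22), np.int64(42)), (np.int64(552), np.int64(4), np.int64(77)), (np.int64(542), np.int64(-7), np.int64(43))]
244 [(np.int64(549), np.int64(42), np.int64(82)), (np.int64(550), np.int64(37), np.int64(81)), (np.int64(539), np.int64(22), np.int64(46)), (np.int64(551), np.int64(5), np.int64(82)), 
[... 1648 characters left out ...]
8))]
268 [(np.int64(547), np.int64(39), np.int64(112)), (np.int64(548), np.int64(34), np.int64(112)), (np.int64(520), np.int64(21), np.int64(43)), (np.int64(549), np.int64(8), np.int64(112)), (np.int64(549), np.int64(3), np.int64(111))]
271 [(np.int64(547), np.int64(38), np.int64(116)), (np.int64(547), np.int64(34), np.int64(115)), (np.int64(518), np.int64(21), np.int64(43)), (np.int64(548), np.int64(8), np.int64(115)), (np.int64(549), np.int64(3), np.int64(114))]
274 [(np.int64(547), np.int64(38), np.int64(118)), (np.int64(547), np.int64(33), np.int64(117)), (np.int64(515), np.int64(21), np.int64(43)), (np.int64(549), np.int64(8), np.int64(119)), (np.int64(549), np.int64(4), np.int64(118))]
```

View pics/z4.png

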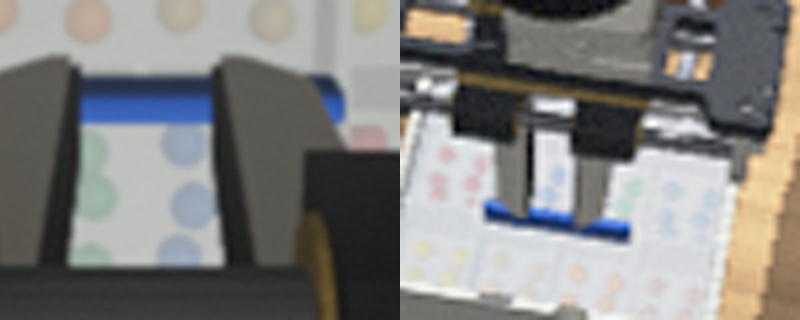

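The zoom shows tapered tips just reaching the ridge's far side. The ridge hasn't moved yet (x about 0.538), so contact is only now due. I'll pull a little and check.

```bash
python3 -m creep '[[2,0,0.25,-0.02,0],[2,0,0.25,-0.02,0],[2,0,0.25,-0.02,0]]'; python3 look.py 5
```

```text
time_s: 11.7
tcp_pos: [0.5361, 0.021, 0.0478]
ee_rot: [-3.071, -0.0, -1.52]
wrist_force: [0.1, 0.3, 0.3]
grip_width: 0.0198
wrist ridge 876 [0.5375 0.0221 0.0536] yaw 0.052 y [-0.012  0.055]
wrist lip 2603 [0.5834 0.0228 0.052 ] yaw 0.037 y [-0.056  0.103]
scene ridge 91 [0.5385 0.0221 0.0534] yaw 0.059 y [-0.011  0.055]
scene lip 234 [0.5855 0.0216 0.0514] yaw 0.041 y [-0.056  0.101]
```

The tips passed above the ridge, so partly open fingertips must sit higher than the TCP, which is defined for shut fingers. I'll go back over the gap, shut the fingers, and lower again.

```bash
python3 -m creep '[[2,0,-0.5,-1,0],[2,0,-0.8,-0.5,0],[2,0,-0.8,0,0],[0,0,-0.5,0,0],[0,0,0,0,0],[0,0,0,0,0],[0,0,0,0,0]]' 10
python3 -c "
from h import *;togo(.563,.0228,.048,-1.521)"
```

```text
time_s: 12.5
tcp_pos: [0.564, 0.0224, 0.0665]
ee_rot: [-3.07, -0.0, -1.52]
wrist_force: [0.0, 0.0, 0.4]
grip_width: 0.0008
t 12.5 tcp [0.564  0.0224 0.0665] rpy [-3.07 -0.   -1.52] F [0.02 0.03 0.36] to go cm [-0.04  0.23  1.84] twist 0.07
```

```bash
python3 -m creep '[[0,0,0.1,0.6,0],[0,0,0,0.6,0],[0,0,0,0.6,0],[0,0,0,0,0]]'|sed -n '2p;4p'; python3 -m creep '[[0,0,0,0.1,0],[0,0,0,0,0]]'|sed -n '2p;4p'; python3 - <<'E'
from h import *
from station import optics
c=optics.calibration("wrist");p,d=optics.snapshot("wrist");np.savez("wrist6.npz",p=p,d=d,**c);X=cloud(load("wrist6"))
for v in range(190,262,4): print(v,(X[v,283]*1000).round(0).astype(int).tolist(),p[v,283].tolist())
E
```

```text
tcp_pos: [0.5633, 0.0224, 0.0461]
wrist_force: [0.0, 0.1, 0.2]
tcp_pos: [0.5632, 0.0224, 0.0447]
wrist_force: [0.4, -0.0, -0.4]
190 [591, 22, 1] [124, 98, 67]
194 [588, 22, 1] [120, 95, 67]
198 [587, 22, 18] [83, 82, 74]
202 [587, 22, 37] [85, 83, 76]
206 [587, 22, 51] [93, 91, 84]
210 [585, 22, 52] [129, 127, 117]
214 [582, 22, 52] [112, 110, 101]
218 [577, 22, 43] [145, 147, 144]
222 [574, 21, 44] [183, 184, 182]
226 [571, 21, 43] [182, 185, 182]
230 [568, 21, 42] [183, 186, 182]
234 [566, 21, 43] [184, 185, 182]
238 [563, 21, 42] [178, 180, 177]
242 [569, 21, 72] [58, 56, 55]
246 [568, 21, 78] [49, 48, 46]
250 [568, 21, 83] [48, 47, 45]
254 [567, 21, 89] [47, 47, 46]
258 [567, 21, 93] [46, 46, 45]
```

```bash
python3 -m creep '[[0,0,0.3,-0.02,0],[0,0,0.3,-0.02,0],[0,0,0.3,-0.02,0],[0,0,0.3,-0.02,0],[0,0,0.3,-0.02,0]]'|sed -n '2p;4p'; python3 -m creep '[[0,0,0.3,-0.02,0],[0,0,0.3,-0.02,0],[0,0,0.3,-0.02,0]]'|sed -n '2p;4p'; python3 look.py 7
```

```text
tcp_pos: [0.5474, 0.0216, 0.0454]
wrist_force: [-0.1, -0.1, -0.8]
tcp_pos: [0.5375, 0.0211, 0.0455]
wrist_force: [-0.4, -0.3, -0.2]
wrist ridge 739 [0.5375 0.0224 0.0534] yaw 0.052 y [-0.012  0.055]
wrist lip 2700 [0.5837 0.0217 0.0519] yaw 0.038 y [-0.056  0.103]
scene ridge 90 [0.5386 0.022  0.0537] yaw 0.052 y [-0.011  0.055]
scene lip 235 [0.5856 0.0216 0.0513] yaw 0.041 y [-0.056  0.101]
```

```bash
python3 - <<'E'
from h import *
w=load("scene7");X=cloud(w)*1000
T=w["world_to_cam"]
q=T[:3,:3]@[.5375,.0211,.0455]+T[:3,3];u=w["cx"]+w["fx"]*q[0]/-q[2];v=w["cy"]-w["fy"]*q[1]/-q[2];print("tcp px",u,v)
u=int(round(u));v=int(round(v))
for r in range(v-22,v+6,2): print(r,[X[r,c].round(0).astype(int).tolist() for c in(u-5,u,u+5)])
im=cv2.resize(w["p"][v-50:v+40,u-60:u+60],(800,600),interpolation=cv2.INTER_CUBIC)[:,:,::-1].copy();cv2.circle(im,(400+3,333+3),4,(0,0,255),1);cv2.imwrite("pics/z7.png",im)
E
```

```text
tcp px 278.7179790451047 227.14872955182426
205 [[563, 16, 180], [560, 26, 179], [558, 37, 179]]
207 [[565, 16, 175], [564, 27, 177], [561, 38, 177]]
209 [[565, 16, 166], [566, 28, 172], [564, 39, 173]]
211 [[543, 11, 124], [565, 28, 162], [565, 39, 166]]
213 [[542, 10, 113], [541, 22, 116], [542, 34, 122]]
215 [[544, 11, 108], [542, 22, 109], [542, 34, 113]]
217 [[542, 10, 96], [543, 23, 102], [542, 35, 105]]
219 [[542, 10, 87], [544, 23, 95], [542, 35, 97]]
221 [[545, 11, 83], [543, 23, 84], [542, 35, 87]]
223 [[545, 11, 73], [544, 23, 77], [519, 31, 40]]
225 [[539, 9, 54], [537, 22, 56], [527, 32, 43]]
227 [[539, 9, 45], [540, 22, 51], [540, 35, 55]]
229 [[546, 11, 46], [541, 23, 42], [541, 35, 48]]
231 [[551, 12, 45], [545, 24, 40], [543, 36, 41]]
```

View pics/z7.png

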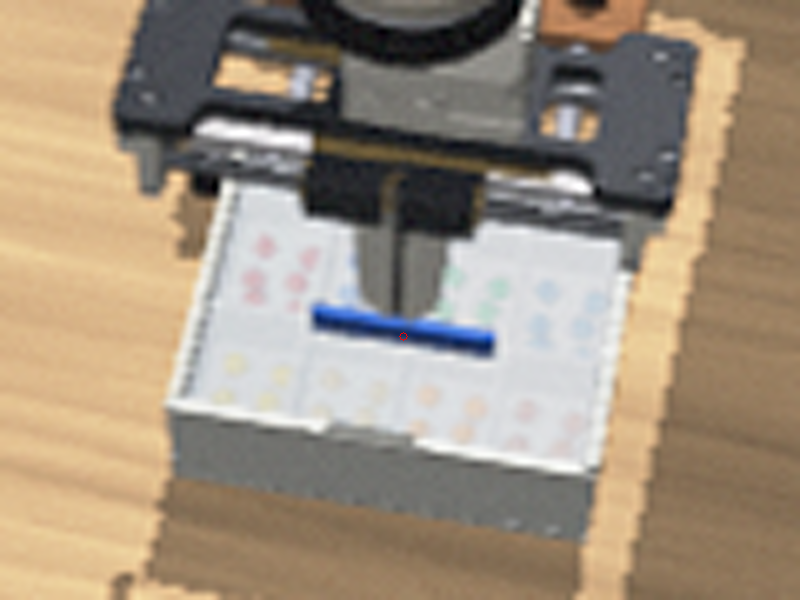

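The red dot marks the reported TCP. The real fingertips end well above it, at about z 0.072 by both cameras' depth, so they passed over the ridge. The offset is about 26 mm, so I'll return to the gap and lower carefully by feel until the lid is touched.

```bash
python3 -m creep '[[0,0,-0.8,0,0],[0,0,-0.9,0,0],[0,0,-0.7,0,0],[0,0,0,0.5,0],[0,0,0,0.5,0],[0,0,0,0,0],[0,0,0,0,0]]'|sed -n '2,4p'; python3 -m creep '[[0,0,0,0.3,0],[0,0,0,0.2,0],[0,0,0,0,0]]'|sed -n '2p;4p';python3 - <<'E'
from h import *
from station import optics
p,d=optics.snapshot("scene");c=dict(p=p,d=d,**optics.calibration("scene"));X=cloud(c)*1000
for r in range(213,240,2): print(r,[X[r,u].round(0).astype(int).tolist() for u in(272,276,280)],p[r,276].tolist())
E
```

```text
tcp_pos: [0.5649, 0.0225, 0.036]
ee_rot: [-3.071, -0.0, -1.52]
wrist_force: [0.6, -0.2, 0.6]
tcp_pos: [0.5649, 0.0225, 0.0306]
wrist_force: [0.7, -0.3, 0.1]
213 [[578, 15, 170], [578, 24, 173], [578, 33, 176]] [73, 65, 47]
215 [[580, 15, 164], [579, 24, 166], [577, 33, 166]] [65, 60, 50]
217 [[585, 17, 164], [583, 25, 164], [581, 34, 164]] [52, 52, 53]
219 [[590, 18, 164], [587, 26, 162], [585, 35, 163]] [35, 38, 41]
221 [[592, 18, 159], [592, 27, 162], [590, 36, 163]] [43, 40, 37]
223 [[593, 18, 152], [592, 27, 153], [590, 36, 155]] [28, 30, 34]
225 [[570, 12, 105], [592, 27, 145], [592, 36, 149]] [47, 47, 47]
227 [[571, 12, 96], [568, 22, 96], [569, 31, 101]] [48, 50, 48]
229 [[571, 12, 87], [570, 22, 91], [569, 31, 92]] [52, 55, 53]
231 [[572, 13, 80], [569, 22, 80], [569, 32, 84]] [59, 59, 58]
233 [[571, 12, 70], [569, 22, 69], [572, 32, 78]] [49, 49, 47]
235 [[572, 12, 61], [570, 22, 61], [571, 32, 68]] [40, 41, 41]
237 [[569, 11, 45], [565, 21, 42], [562, 30, 42]] [168, 168, 170]
239 [[574, 13, 45], [570, 22, 41], [568, 32, 42]] [221, 224, 226]
```

```bash
python3 -m creep '[[0,0,0,0.3,0],[0,0,0,0.3,0],[0,0,0,0,0]]'|sed -n '2p;4p';python3 -m creep '[[0,0,0,0.15,0],[0,0,0,0,0]]'|sed -n '2p;4p';python3 -m creep '[[0,0,0,0.15,0],[0,0,0,0,0]]'|sed -n '2p;4p'
```

```text
tcp_pos: [0.5655, 0.0225, 0.0244]
wrist_force: [-0.1, -0.4, -0.5]
tcp_pos: [0.5655, 0.0225, 0.0226]
wrist_force: [-1.2, -0.1, -0.6]
tcp_pos: [0.5657, 0.0225, 0.0211]
wrist_force: [0.3, 0.8, 0.1]
```

```bash
python3 -m creep '[[0,0,0.3,-0.02,0],[0,0,0.3,-0.02,0],[0,0,0.3,-0.02,0],[0,0,0.3,-0.02,0]]'|sed -n '2p;4p'; python3 -m creep '[[0,0,0.3,-0.02,0],[0,0,0.3,-0.02,0]]'|sed -n '2p;4p'; python3 -m creep '[[0,0,0.3,-0.02,0],[0,0,0.3,-0.02,0]]'|sed -n '2p;4p'; python3 -m creep '[[0,0,0.3,-0.02,0]]'|sed -n '2p;4p'; python3 look.py 8
```

```text
tcp_pos: [0.5529, 0.0219, 0.0211]
wrist_force: [-0.1, 0.3, -0.4]
tcp_pos: [0.5467, 0.0215, 0.0213]
wrist_force: [2.4, -0.5, -1.5]
tcp_pos: [0.5404, 0.0212, 0.0213]
wrist_force: [1.1, 0.7, -0.5]
tcp_pos: [0.5373, 0.021, 0.0213]
wrist_force: [2.2, 1.1, -1.4]
wrist lip 3528 [0.5835 0.0202 0.0519] yaw 0.038 y [-0.056  0.103]
scene ridge 44 [0.5238 0.025  0.0537] yaw 0.044 y [-0.012  0.054]
scene lip 228 [0.5858 0.0219 0.0514] yaw 0.044 y [-0.056  0.101]
```

The lid is moving: the ridge is at 0.524, about 15 mm open, and the organiser hasn't moved. I'll continue to TCP x of about 0.497, slowing near the end.

```bash
python3 -m creep '[[0,0,0.3,-0.02,0],[0,0,0.3,-0.02,0],[0,0,0.3,-0.02,0],[0,0,0.3,-0.02,0],[0,0,0.3,-0.02,0]]'|sed -n '2,4p'; python3 -m creep '[[0,0,0.3,-0.02,0],[0,0,0.3,-0.02,0],[0,0,0.3,-0.02,0],[0,0,0.3,-0.02,0]]'|sed -n '2,4p'; python3 -m creep '[[0,0,0.2,-0.01,0],[0,0,0.2,-0.01,0]]'|sed -n '2p;4p'; python3 look.py 9
```

```text
tcp_pos: [0.5214, 0.0202, 0.0214]
ee_rot: [-3.068, -0.001, -1.52]
wrist_force: [2.1, 0.3, -0.0]
tcp_pos: [0.5084, 0.0195, 0.0214]
ee_rot: [-3.068, -0.001, -1.52]
wrist_force: [1.9, -0.0, -0.1]
tcp_pos: [0.5039, 0.0193, 0.0214]
wrist_force: [1.7, -0.8, 0.8]
wrist lip 4052 [0.5831 0.0203 0.0519] yaw 0.04 y [-0.056  0.102]
scene ridge 41 [0.4907 0.025  0.0532] yaw 0.048 y [-0.013  0.052]
scene lip 226 [0.5859 0.0219 0.0516] yaw 0.047 y [-0.056  0.102]
```

```bash
python3 -m creep '[[0,0,0.15,-0.01,0],[0,0,0.15,-0.01,0]]'|sed -n '2p;4p'; python3 -m creep '[[0,0,0.12,-0.01,0]]'|sed -n '2p;4p'; python3 -m creep '[[0,0,0.12,-0.01,0]]'|sed -n '2p;4p'; python3 -m creep '[[0,0,0.1,-0.01,0]]'|sed -n '2p;4p'; python3 -m creep '[[0,0,0.1,-0.01,0]]'|sed -n '2p;4p'
```

```text
tcp_pos: [0.5008, 0.0191, 0.0213]
wrist_force: [1.4, -0.2, -0.1]
tcp_pos: [0.4995, 0.019, 0.0213]
wrist_force: [0.7, 0.1, 0.2]
tcp_pos: [0.4988, 0.019, 0.0214]
wrist_force: [6.1, 0.2, -3.9]
tcp_pos: [0.4986, 0.0189, 0.0216]
wrist_force: [6.4, 1.5, -4.9]
tcp_pos: [0.4985, 0.0189, 0.0218]
wrist_force: [6.1, -0.1, -4.7]
```

The force jumps to 6 N at the hard end, so the lid is fully open. I'll back off, lift clear and check.

```bash
python3 -m creep '[[0,0,-0.2,0,0],[0,0,-0.4,0,0],[0,0,-0.5,-0.2,0],[0,0,-0.3,-2,0],[0,0,0,-3,0],[0,0,0,-4,0],[0,0,-4,-3,0],[0,0,-5,-2,0],[0,0,-5,0,0],[0,0,-5,0,0]]'|sed -n '1,4p'; python3 -m creep '[[0,0,-5,0,0],[0,0,0,0,0],[0,0,0,0,0]]'|sed -n '2p;4p'; python3 look.py 10; python3 - <<'E'
from h import *
w=load("wrist10")["p"];q=load("scene10")["p"]
cv2.imwrite("pics/f.png",np.hstack([cv2.resize(w,(400,300)),cv2.resize(q,(400,300))])[:,:,::-1])
a,b=load("scene0")["p"].astype(int),q.astype(int)
for n,(u0,u1,v0,v1) in dict(dish=(380,435,222,268),cone=(98,138,232,272),jar=(130,165,172,212),pliers=(365,440,262,330)).items():
    print(n,"median/max diff",np.median(abs(a-b)[v0:v1,u0:u1]),np.percentile(abs(a-b)[v0:v1,u0:u1],98))
E
```

```text
time_s: 19.6
tcp_pos: [0.6853, 0.029, 0.1835]
ee_rot: [-3.072, -0.0, -1.52]
wrist_force: [0.7, -1.4, -0.6]
tcp_pos: [0.739, 0.0318, 0.1856]
wrist_force: [0.3, 0.3, -0.2]
wrist lip 30 [0.584  0.0232 0.0522] yaw -0.047 y [0.02  0.026]
scene lip 34 [0.5836 0.0615 0.0518] yaw 0.002 y [0.05  0.073]
dish median/max diff 12.0 19.0
cone median/max diff 62.0 110.0
jar median/max diff 11.0 95.0
pliers median/max diff 11.0 19.0
```

View pics/f.png

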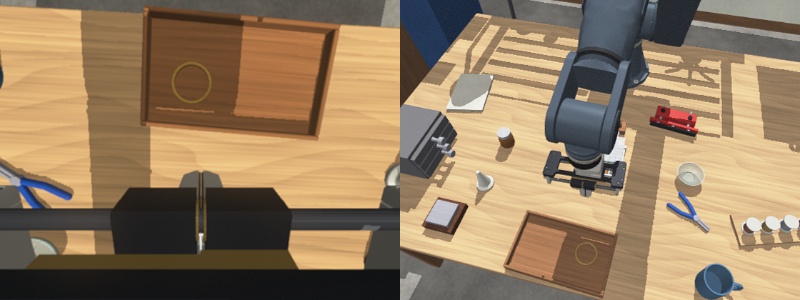

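The arm blocks the view, and the cone and jar differences look like shadow. I'll move aside to the robot's right at this height and measure.

```bash
python3 -m creep '[[0,2,0,-1,0],[0,4,0,0,0],[0,4.5,0,0,0],[0,4.5,0,0,0],[0,4.5,0,0,0],[0,4.5,1,0,0],[0,4,1,0,0],[0,2,0,0,0],[0,0,0,0,0]]'|sed -n '1,2p'; python3 - <<'E'
from h import *
from station import optics
for n in("top","scene"):
    p,d=optics.snapshot(n);np.savez(n+"11.npz",p=p,d=d,**optics.calibration(n));w=load(n+"11");X=cloud(w);P=p.astype(int)
    m=(X[...,2]>.034)&(X[...,2]<.06)&(abs(X[...,0]-.51)<.09)&(abs(X[...,1]-.02)<.11)
    b=m&(P[...,2]>1.4*P[...,0])&(P[...,2]-P[...,0]>25)&(X[...,2]>.047)
    for k,S in(("ridge",X[b]),("lip",X[m&(X[...,0]>.56)&(X[...,2]>.047)&~b])):
        if len(S)>8: print(n,k,len(S),S.mean(0).round(4),"yaw",round(-np.polyfit(S[:,1],S[:,0],1)[0],3),"y",np.percentile(S[:,1],[1,99]).round(3))
t=load("top11")["p"];s=load("scene11")["p"]
cv2.imwrite("pics/g.png",np.hstack([cv2.resize(t[125:285,225:365],(350,400),interpolation=cv2.INTER_CUBIC),cv2.resize(s,(440,330)) if 0 else cv2.copyMakeBorder(cv2.resize(s,(440,330)),0,70,0,0,cv2.BORDER_CONSTANT)])[:,:,::-1])
for n,z in(("top",0),("scene",0)):
    a,b=load(n+"0"),load(n+"11");A,B=cloud(a),cloud(b)
    for k,x,y,zz in(("cone",.68,-.31,.088),("jar",.51,-.31,.07),("dish",.49,.33,.032),("pliers",.6,.33,.015)):
        f=lambda X:X[(np.hypot(X[...,0]-x,X[...,1]-y)<.09)&(X[...,2]>(.008 if k=="pliers" else .015))&(X[...,2]<zz+.01)]
        print(n,k,f(A).mean(0).round(3),f(B).mean(0).round(3))
E
```

```text
time_s: 20.9
tcp_pos: [0.7229, -0.2894, 0.2075]
top lip 197 [0.5798 0.0231 0.0517] yaw 0.041 y [-0.053  0.105]
scene ridge 86 [0.4859 0.0185 0.0535] yaw 0.061 y [-0.014  0.051]
scene lip 224 [0.5846 0.023  0.0516] yaw 0.046 y [-0.056  0.102]
top cone [ 0.681 -0.341  0.046] [nan nan nan]
top jar [ 0.505 -0.334  0.059] [nan nan nan]
top dish [0.5   0.348 0.025] [0.5   0.348 0.025]
top pliers [0.593 0.34  0.014] [0.593 0.34  0.014]
scene cone [ 0.696 -0.344  0.046] [ 0.696 -0.345  0.046]
scene jar [ 0.519 -0.338  0.055] [ 0.519 -0.333  0.051]
scene dish [0.491 0.342 0.025] [0.491 0.342 0.025]
scene pliers [0.612 0.338 0.014] [0.612 0.339 0.014]<stdin>:15: RuntimeWarning: Mean of empty slice.
  ret = um.true_divide(
```

View pics/g.png

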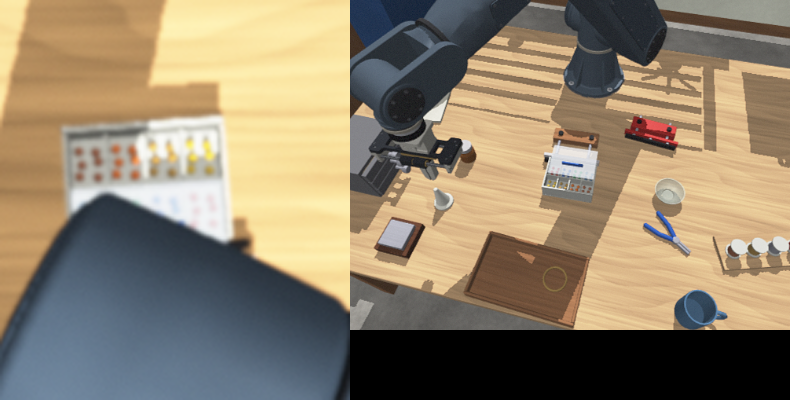

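```bash
python3 - <<'E'
from h import *
R=[]
for n in("s3","scene11"):
    w=load(n);X=cloud(w);P=w["p"].astype(float)
    m=(X[...,2]>.03)&(X[...,2]<.065)&(abs(X[...,0]-.52)<.06)&(abs(X[...,1]-.02)<.05)
    W=np.clip(P[...,2]-1.2*P[...,0]-10,0,None)*m
    v,u=np.nonzero(W); ww=W[v,u]; 
    sel=ww>15; u,v,ww=u[sel],v[sel],ww[sel]
    # keep largest comp
    k,l,st,ce=cv2.connectedComponentsWithStats((W>15).astype(np.uint8)); i=1+np.argmax(st[1:,4]); s=l[v,u]==i
    uc,vc=np.average(u[s],weights=ww[s]),np.average(v[s],weights=ww[s]); q=plane(w,uc,vc,.051); R.append(q); print(n,s.sum(),uc,vc,q.round(4))
d=R[1]-R[0];print("travel",-(d[0]*np.cos(.05)+d[1]*np.sin(.05)))
E
```

```text
s3 92 279.0013819789939 225.4926755113322 [0.5359 0.0214 0.051 ]
scene11 88 281.8974774718593 207.99535405818338 [0.4832 0.0165 0.051 ]
travel 0.05283028396614006
```

The ridge travel measures 52.8 mm by pixel ray, close to the 50 mm limit, so I want the unobstructed top view as a second check. I'll move the arm further back towards its start.

```bash
python3 -m creep '[[0,1.5,4.2,0,0],[0,1.5,4.5,0,0],[0,1.5,4.5,0,0],[0,1.5,4.5,0,0],[0,1.5,4.5,0,0],[0,1.5,4.5,0,0],[0,1.5,4.5,0,0],[0,1.5,4.5,0,0],[0,1.5,4,0,0],[0,1,2,0,0]]'|sed -n '1,2p'; python3 - <<'E'
from h import *
from station import optics
p,d=optics.snapshot("top");np.savez("top12.npz",p=p,d=d,**optics.calibration("top"))
for n,xr,xl in(("top0",.6,.62),("top12",.485,.56)):
    w=load(n);X=cloud(w);P=w["p"].astype(float)
    m=(X[...,2]>.046)&(X[...,2]<.062)&(abs(X[...,0]-xr)<.03)&(abs(X[...,1]-.02)<.045)
    b=m&(P[...,2]>1.25*P[...,0])
    L=(X[...,2]>.047)&(X[...,2]<.058)&(X[...,0]>xl)&(X[...,0]<xl+.05)&(abs(X[...,1]-.02)<.09)
    def c(k): v,u=np.nonzero(k);return plane(w,u.mean(),v.mean(),.053)
    r,l=c(b),c(L);S=X[L];yaw=-np.polyfit(S[:,1],S[:,0],1)[0]
    y=.128 if n=="top0" else .05
    print(n,b.sum(),L.sum(),r.round(4),l.round(4),"yaw",yaw.round(3),"lip-ridge",((l-r)[:2]@[np.cos(y),np.sin(y)]).round(4))
A=p[135:285,235:340];cv2.imwrite("pics/h.png",cv2.resize(A,(420,600),interpolation=cv2.INTER_CUBIC)[:,:,::-1])
E
```

```text
time_s: 22.0
tcp_pos: [0.3081, -0.4428, 0.1796]
top0 68 195 [0.5972 0.0276 0.053 ] [0.6429 0.0297 0.053 ] yaw 0.111 lip-ridge 0.0456
top12 61 187 [0.4822 0.0209 0.053 ] [0.5803 0.0234 0.053 ] yaw 0.042 lip-ridge 0.0982
```

View pics/h.png

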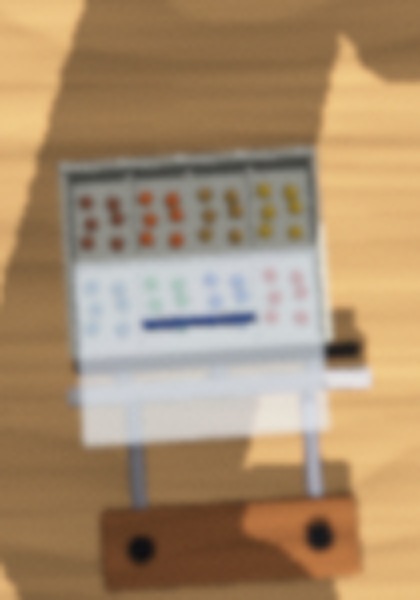

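The top view shows the lid fully back over the bar, with the ridge at about (200,321). The organiser is flush and square on the cushion, whose end shows at (345,350). Both cameras give about 52.7 mm of lid travel, and the hard end was felt, so I'm handing in.

```bash
python3 -c "
from station import ticket; print(ticket.sign_off())"
```

```text
the job is handed in; nothing more can be done
None
```

The job is handed in. The organiser stands square against the cushion with its lid open about 52.7 mm, and the bystanders show no movement. The clock stood at 22 s of the 69 s allowed.

- **Drag and press:** I hooked both open fingertips behind the far lip. The drag took about 4.6 N. I pressed until the cushion took an estimated 9–11 N and gave about 2 mm, by force and by travel.
- **Squareness:** Right after the press, the wrist camera put the organiser at 0.051 rad against about 0.05 for the stop. The last fits gave 0.042 and 0.046.
- **Lid:** I pulled the ridge with shut fingers until the force jumped from about 1.5 N to 6 N at the end of travel, then let go. The scene and top cameras gave 52.8 and 52.6 mm of travel. That is over the 50 mm needed but short of the nominal 55 mm, and I could not settle whether that is image error or the lid stopping slightly early.
- **Bystanders:** Depth centroids before and after agree within about 1 mm for the dish, cone and pliers. The jar read 5 mm off in the scene view; I put that down to the arm partly hiding it and did not check it again. The arm's path stayed clear of it.
- **Disagreement:** The fingertips sat about 25 mm above the reported TCP, so two passes at the ridge went over it without touching before I corrected the height. The tool also leaned by up to about 0.09 rad under load, with no visible effect on the organiser.
- **Not measured:** I had no direct reading of the final force on the cushion. I am relying on friction holding the organiser against it; it did not move away from the cushion after I let go.

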